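# Free the pawl and lower a chip reader's clamp arm

### The arm

A 7-joint arm with a two-finger parallel gripper is mounted at the origin on the work surface. World frame = base frame: x ahead of the robot, y to its left, z up, the work surface at z = 0. Lengths are in m, angles in rad, forces in N, time in s.
With the tool pointing down it reaches from about 0.4 to 0.925 m from the base axis. Payload 5.6 kg.
Tool frame: the origin (TCP) lies between the finger pads; the fingertips stand manip.finger_overhang ahead of it and the grasp point (between the pads) lies 3 mm ahead of it (manip.finger_overhang is the distance from the TCP to the fingertips, in m); y points along the fingers, x is the direction in which the jaws open and shut, and the axes are right-handed (so a half turn about y gives the same grasp; the last joint's range is limited). The gripper opens to 85 mm and grips with 20 to 120 N. Pads are 22 mm wide; open, the fingers measure 114 mm over their backs; the gripper's body (76 mm by 85 mm) begins 54 mm behind the grasp point. The pads swing forward as they close: fully open they stand 13 mm farther back than shut.
Start: joints at [-1.249, 0.468, -0.012, 1.603, 0.006, 1.071, -0.056], TCP at [0.232, 0.607, 0.253] pointing down, gripper open.
Joint ranges: [-2.53, 2.53], [-0.31, 2.02], [-1.57, 1.55], [0.28, 2.44], [-1.29, 4.43], [0.15, 1.84], [-2.92, 2.92]. Speed limits (rad/s): [2.57, 2.57, 3.14, 3.14, 3.14, 3.14, 3.14].

### API

Orientations are given as a unit quaternion [w, x, y, z].
In Python, from rig import status, optics, order, manip gives the robot as it stands. The module is installed in compiled form; this text tells all that it offers.
- The arm moves only by the tool jog_arm, never from a script. Its argument "plan" is text: rows parted by semicolons, each of 5 numbers parted by spaces: the opening, from 0 (shut) to 1 (fully open), then the shift along the world's x, y, z in units of 30 mm (1.0 is 30 mm), then the turn about the world's z in degrees. A call has 1 to 12 rows; each row is the pose to reach, as a shift and turn from the pose measured when the call began; what a row does not reach only later rows make up. A row lasts 1/12 s, in which the tool goes at most 41.7 mm and 7.16 degrees, less where a joint would pass 70% of its speed; a pose out of reach is approached as far as the arm can. A call with a gripper value outside its range is refused whole. The fingers move at their own pace and stop on an object; "force" is the grip in N (left out, the last holds). Time passes only in rows, so rows that repeat a pose let the fingers close. It gives the time, the measured TCP pose, the force and the opening at its end, in the units of the state.
- status.state(): the state, without advancing time (a new reading comes with each control period).
- optics.get_image(name): name is "scene" or "top"; returns the picture (400x640x3 uint8, red, green, blue); there is no depth.
- optics.camera_params(name): a dict with "vfov" (degrees; the focal length in pixels is half the picture's height over the tangent of half this angle, whatever the lens; pixels are square), "cx", "cy" (the principal point, pixels), "view" (4x4, takes a point from world to camera coordinates). Camera axes: x right, y up, looking along -z (the intrinsics and any distortion apply to the point x, -y, -z); pixel columns grow to the right and rows downward; lengths in m; the calibration is good to about 2 mm. A picture is of the moment at which its call begins. camera_params takes no time and is no camera call.
- order.finish_job(): hands the job in, once; it reports no verdict.
The state is a dict: "time_s": time; "q": joint angles; "qd": joint speeds; "effort": joint torques, N m; "ee_pos": TCP position; "orientation": TCP orientation; "ft_force": force on the tool from outside, world axes, zero at the start; "moment": the same for the moment, N m; "grip_width": finger opening in m.
Only numpy, scipy, OpenCV 4.12 (cv2) and the standard library are available. Lean on these libraries where they do the work, as an engineer would, in place of code of your own. Each camera call takes 0.05 s, during which the arm holds its last target. There are 200 camera calls.

### The job

Close the clamp of the black chip reader: press the red pawl tab down as far as it goes so that its hook swings clear of the teeth, then push the clamp arm down by its blue bar, past the teeth, until it is fully home with its foot on the chip, leaving the pawl free. Only press and push with the fingertips: do not lift the arm, do not force it while the pawl is still in the teeth, and leave the rack, pipette, chip case and jar where they are.

Things in the scene. Friction and masses are not known exactly. Their poses are not given: they have to be found in the camera images.
- reader: Black chip reader, fixed to the bench, 275 (x) by 112 (y) by 60 mm high. Origin at bench level straight under the arm's hinge, in the middle of the case. Its x axis runs horizontally along the arm's plane from the hinge to the red pawl tab; the clamp arm reaches the other way, to its -x; z up. The chip cartridge (white, 52 x 60 mm, top 68 mm over the bench) sits in the deck 70 mm to -x. Position and yaw (about +-1.2 rad) change from start to start.
- hinge (a point): Hinge axis of the clamp arm (it runs along the reader's y), 95 mm above the bench.
- bar (a point): Centre of the blue round cross bar at the free end of the aluminium clamp arm: 22 mm in diameter, 64 mm long along the reader's y, 115 mm from the hinge axis. It moves on a circle about the hinge; when home it is level with the hinge, 95 mm above the bench (top of the bar at 106 mm). Follow that circle when pushing: near the top of the swing a fingertip that presses inwards, towards the hinge, wedges by friction.
- clamp (a joint): Angle of the clamp arm above level, rad: about 0.76 to 0.84 at the start, 0 when fully home (hard stop), 0.9 at its upper stop. The hinge is stiff: the arm stays where it is left and takes about 2 N at the bar to push down. A toothed disc 53 mm in radius turns with it about the hinge. While the pawl is in the teeth it goes down by at most about 0.1 rad and then stops hard.
- tab (a point): Centre of the top face of the red pawl tab, a plate 34 (x) by 36 (y) by 5 mm at the hinge end of the reader, about 110 mm to +x of the hinge and about 105 mm above the bench, sloping up 0.17 rad outwards (to +x). Pressed straight down it sinks about 17 mm to its stop (and then slopes down 0.18 rad outwards); nothing lies under it nearer than the deck, 60 mm above the bench.
- pawl (a joint): Angle of the pawl, rad: 0 with its steel hook in the teeth, 0.35 with the tab fully down (hard stop); the hook is clear of the teeth above 0.2. Its pivot lies 48 mm from the tab's centre. It has no spring: a stiff pivot (about 2 to 3 N at the tab), and it stays where it is put.
- tube_rack: Loose yellow tube rack, 125 x 60 x 36 mm high, origin under its centre. Leave it alone.
- pipette: Loose white and blue pipette lying flat, about 285 mm long and 28 mm thick, origin under the middle; tip to its own +x. Leave it alone.
- chip_case: Loose grey and green chip case, 60 x 42 x 18 mm high, origin under its centre. Leave it alone.
- reagent: Loose small amber jar, 36 mm in diameter, 62 mm high, standing upright, origin under its centre. Leave it alone.

How it is judged:
By the outcome, as a careful person would: the job done as asked, in the order asked, and still so for the second after the job is handed in, with the robot touching nothing.
It also fails if it takes over 48 s, if anything falls off the work surface, if the arm or the gripper's body presses on something with over 40 N, if the wrist force passes 120 N, or if a joint passes its speed limit or range.

## Working session

There is one attempt and no reset: what is moved stays moved. The work goes in short steps, Python scripts to look and compute and a tool call to move; the robot and the scene stay as the last step left them, time stands still between calls to the robot, and variables do not carry over. Pictures are saved under pics/ and viewed, about 8 in all and at most 12, crops included, and the job is handed in when it is done.

Besides the shell and the picture viewer there is one more tool, called after "Emit:" by a JSON object that holds its "fn" and its "kwargs", one argument or row to a line. jog_arm: Moves the arm, as the interface text tells. Its arguments: {"type":"object","properties":{"plan":{"type":"string"},"force":{"type":"number"}},"required":["plan"]}

```bash
mkdir -p pics
python3 - <<'E'
from rig import status, optics, order, manip
import cv2
for n in("scene","top"):
    im=optics.get_image(n); cv2.imwrite(f"pics/{n}0.png",im[:,:,::-1])
    p=optics.camera_params(n); print(n,p)
s=status.state(); print(s, manip.finger_overhang)
E
```

```text
scene {'vfov': 42.39932897109981, 'cx': 319.71286372994956, 'cy': 197.62786129222013, 'view': array([[ 0.57041244,  0.82135161,  0.0033433 , -0.36364202],
       [-0.52919165,  0.36439403,  0.76627227,  0.2388759 ],
       [ 0.62816068, -0.43886048,  0.6425073 , -1.48810987],
       [ 0.        ,  0.        ,  0.        ,  1.        ]])}
top {'vfov': 45.934931439317644, 'cx': 312.12676083263574, 'cy': 188.61993361035476, 'view': array([[ 2.27095838e-02, -9.99310269e-01,  2.93813113e-02,
         5.37766217e-04],
       [ 9.85976554e-01,  2.72473821e-02,  1.64644509e-01,
        -5.96756124e-01],
       [-1.65331512e-01,  2.52302758e-02,  9.85915272e-01,
        -9.19568122e-01],
       [ 0.00000000e+00,  0.00000000e+00,  0.00000000e+00,
         1.00000000e+00]])}
{'time_s': 0.1, 'q': array([-1.24900636,  0.46827376, -0.01158752,  1.60354704,  0.00600597,
        1.07139231, -0.0562649 ]), 'qd': array([-0.00097819, -0.00330658,  0.00049236, -0.00196508,  0.00042909,
        0.00143336,  0.00084675]), 'effort': array([ 1.03852970e-03, -5.33525419e+01,  2.13044405e-02, -2.51966715e+01,
        1.13876467e-02,  4.34337999e-03,  1.85360864e-05]), 'ee_pos': array([0.23179099, 0.60676295, 0.25243709]), 'orientation': array([-0.58205251,  0.58276064,  0.40056659, -0.40143657]), 'ft_force': array([ 0.24687671, -0.21722046,  0.44268789]), 'moment': array([-0.03784004, -0.01892106, -0.00128372]), 'grip_width': 0.08544891463338128} 0.022
```

View pics/scene0.png

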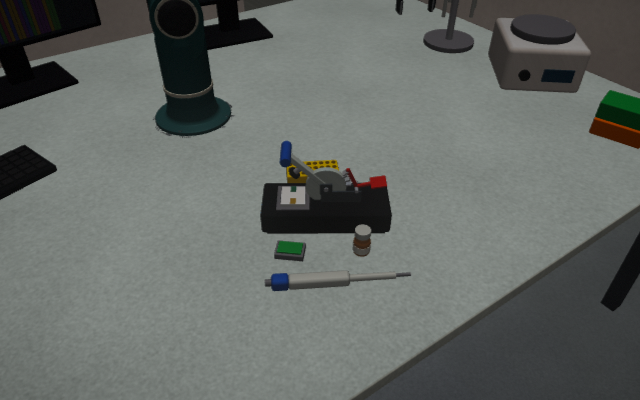

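View pics/top0.png

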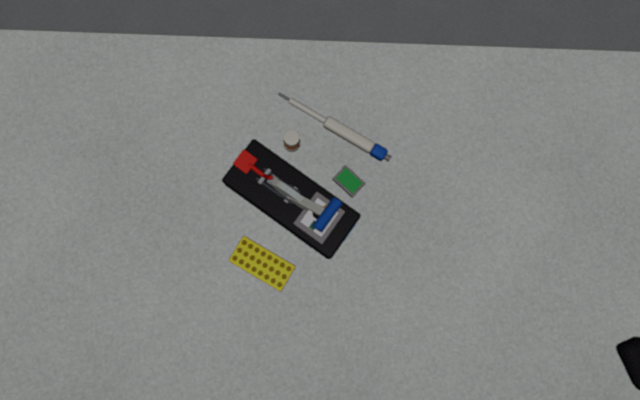

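The scene view shows the reader at about (326,205), with the red tab at (377,183) and the blue bar at (286,154). In the top view the tab is at (246,161) and the bar at (327,215). The jar is near the tab end and the rack is on the other long side. I'll enlarge both views for accurate points.

```bash
cat > h.py <<'E'
import numpy as np, cv2
from rig import status, optics
def proj(n,P):
    p=optics.camera_params(n); P=np.atleast_2d(P); V=p["view"]
    c=P@V[:3,:3].T+V[:3,3]; f=200/np.tan(np.radians(p["vfov"])/2)
    return np.c_[p["cx"]+f*c[:,0]/-c[:,2], p["cy"]-f*c[:,1]/-c[:,2]]
def blobs(im):
    hsv=cv2.cvtColor(im,cv2.COLOR_RGB2HSV); out={}
    for k,m in dict(red=((hsv[...,0]<8)|(hsv[...,0]>172))&(hsv[...,1]>170)&(hsv[...,2]>60),
                    blue=(abs(hsv[...,0].astype(int)-112)<12)&(hsv[...,1]>150)&(hsv[...,2]>60)).items():
        n,l,s,c=cv2.connectedComponentsWithStats(m.astype(np.uint8))
        out[k]=[(s[i].tolist(),c[i].round(1).tolist()) for i in range(1,n) if s[i,4]>25]
    return out
E
python3 - <<'E'
from h import *
a=cv2.imread("pics/scene0.png"); b=cv2.imread("pics/top0.png")
for n,i in(("scene",a),("top",b)): print(n,blobs(i[:,:,::-1]))
c1=cv2.resize(a[130:245,250:400],None,fx=5,fy=5,interpolation=cv2.INTER_CUBIC)
c2=cv2.resize(b[130:265,215:370],None,fx=4,fy=4,interpolation=cv2.INTER_CUBIC)
cv2.imwrite("pics/c1.png",c1*1.0); cv2.imwrite("pics/c2.png",np.clip(c2*1.6,0,255))
E
```

```text
scene {'red': [([356, 176, 31, 13, 211], [375.0, 182.3])], 'blue': [([281, 141, 10, 20, 165], [285.6, 150.4]), ([272, 274, 16, 11, 172], [279.4, 279.0])]}
top {'red': [([234, 150, 38, 29, 434], [248.5, 163.9])], 'blue': [([371, 144, 16, 16, 162], [378.4, 151.9]), ([313, 197, 29, 34, 375], [327.3, 213.5])]}[ WARN:0@0.609] global loadsave.cpp:1063 imwrite_ Unsupported depth image for selected encoder is fallbacked to CV_8U.
```

View pics/c1.png

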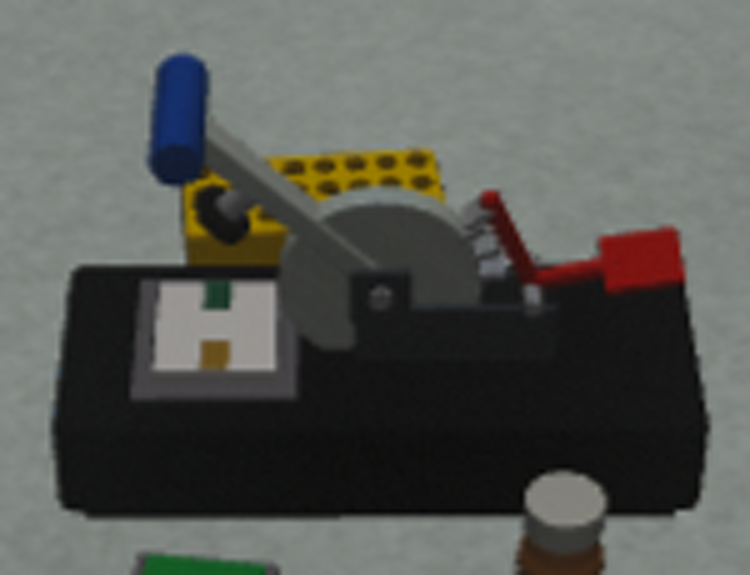

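View pics/c2.png

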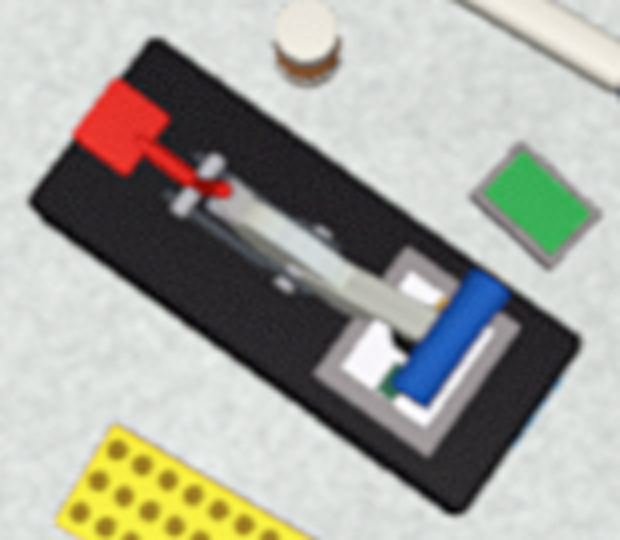

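The crops show the tab corners and the bar outline clearly. The tab centre is at about (378.2,181.6) in the scene view and (245,161) in the top view; the bar is at (285.6,153.6) and (328,214). The clamp arm is up and the hook is in the teeth. Next I'll fit the pose.

```bash
cat > fit.py <<'E'
from h import *
from scipy.optimize import least_squares
def model(p):
    x,y,t,a=p; R=np.array([[np.cos(t),-np.sin(t)],[np.sin(t),np.cos(t)]])
    def W(L): L=np.atleast_2d(L).astype(float); return np.c_[L[:,:2]@R.T+[x,y],L[:,2]]
    return W
if __name__=="__main__":
    o=lambda c,s,off:np.array(c)/s+off-0.4
    T=lambda c:o(c,4,[215,130]); S=lambda c:o(c,5,[250,130])
    cor=np.array([[155,38],[30,202],[458,515],[580,345]])
    def res(p,full=False):
        W=model(p); a=p[3]
        bar=W([-.115*np.cos(a),0,.095+.115*np.sin(a)]); tab=W([.110,0,.105])
        C=W([[.1375,-.056,.06],[.1375,.056,.06],[-.1375,.056,.06],[-.1375,-.056,.06]])
        r=[proj("top",tab)-T([122,126]),proj("scene",tab)-S([642,259]),
           proj("top",bar)-T([452,337]),proj("scene",bar)-S([179,119]),proj("top",C)-T(cor)]
        return np.vstack(r) if full else np.vstack(r).ravel()
    best=min((least_squares(res,[.6,.05,t,.8],loss="soft_l1") for t in(-1,0,.5,1)),key=lambda r:r.cost)
    print(best.x,best.cost); print(res(best.x,True).round(1))
    # free triangulation
    for k,(t,s) in dict(tab=([122,126],[642,259]),bar=([452,337],[179,119])).items():
        r=least_squares(lambda P:np.r_[(proj("top",P)-T(t))[0],(proj("scene",P)-S(s))[0]],[.6,.1,.1]); print(k,r.x,r.cost)
        W=model(best.x); print(W([.11,0,.105]) if k=="tab" else W([-.115*np.cos(best.x[3]),0,.095+.115*np.sin(best.x[3])]))
    s=status.state(); from scipy.spatial.transform import Rotation as Ro
    print(Ro.from_quat(s["orientation"],scalar_first=True).as_matrix().round(3))
E
python3 fit.py
```

```text
[0.57579668 0.05815482 0.96605819 0.77608408] 7.950888705489039
[[-0.  -0.2]
 [ 0.1 -0.7]
 [-0.2  1. ]
 [ 0.1 -0.4]
 [ 0.  -2.5]
 [-2.2 -0.4]
 [ 1.   2. ]
 [ 2.8 -0.9]]
tab [0.63827037 0.14870988 0.10298372] 0.0037903249448272714
[[0.63833681 0.14864643 0.105     ]]
bar [ 0.53072326 -0.00996282  0.1756878 ] 0.06207145107360751
[[ 0.52913541 -0.00936108  0.17555637]]
[[ 0.357 -0.    -0.934]
 [ 0.934 -0.002  0.357]
 [-0.002 -1.    -0.   ]]
```

The fit is consistent: yaw 0.966, clamp 0.776, tab at (0.638, 0.149, 0.103–0.105), bar at (0.530, −0.010, 0.176). I'll go above the tab with the fingers shut, pointing the jaws along the reader's x.

Emit:
{"fn": "jog_arm", "kwargs": {
  "plan": "0 13.6 -15.2 0 -14; 0 13.6 -15.2 0 -14; 0 13.6 -15.2 0 -14; 0 13.6 -15.2 0 -14; 0 13.6 -15.2 0 -14; 0 13.6 -15.2 0 -14; 0 13.6 -15.2 0 -14; 0 13.6 -15.2 0 -14; 0 13.6 -15.2 0 -14; 0 13.6 -15.2 0 -14; 0 13.6 -15.2 0 -14; 0 13.6 -15.2 0 -14",
  "force": 40
}}

```text
time_s: 1.1
ee_pos: [0.5659, 0.2325, 0.2523]
orientation: [-0.627, 0.627, 0.326, -0.328]
ft_force: [0.4, 1.2, 0.4]
grip_width: -0.0005
```

Emit:
{"fn": "jog_arm", "kwargs": {
  "plan": "0 2.5 -2.7 0 0; 0 2.5 -2.7 0 0; 0 2.5 -2.7 -0.7 0; 0 2.5 -2.7 -2 0; 0 2.5 -2.7 -3 0; 0 2.5 -2.7 -3.4 0; 0 2.5 -2.7 -3.4 0"
}}

```text
time_s: 1.68
ee_pos: [0.6384, 0.1512, 0.1464]
orientation: [0.627, -0.627, -0.324, 0.33]
ft_force: [-1.0, -0.1, 0.2]
grip_width: -0.0003
```

Run:
```python
from h import *
a=optics.get_image("scene"); b=optics.get_image("top")
c1=cv2.resize(a[110:230,270:430],None,fx=3,fy=3,interpolation=cv2.INTER_CUBIC)
c2=cv2.resize(b[110:230,200:320],None,fx=3,fy=3,interpolation=cv2.INTER_CUBIC)
cv2.imwrite("pics/d.png",np.hstack([c1[:,:,::-1],c2[:,:,::-1]]))
s=status.state(); print(s["ee_pos"],s["ft_force"])
```

```text
[0.64128108 0.15219025 0.15108959] [0.46622657 0.14862703 0.68422623]
```

View pics/d.png

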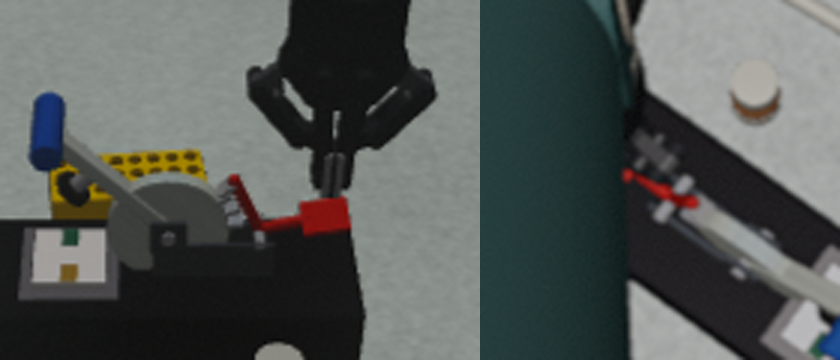

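The scene view shows the shut fingertips at crop (334,190), just above the middle of the red tab, with nothing else near. Now I'll press.

Emit:
{"fn": "jog_arm", "kwargs": {
  "plan": "0 0 0 -0.3 0; 0 0 0 -0.5 0; 0 0 0 -0.6 0; 0 0 0 -0.7 0; 0 0 0 -0.8 0; 0 0 0 -0.9 0; 0 0 0 -1.0 0; 0 0 0 -1.1 0; 0 0 0 -1.2 0; 0 0 0 -1.2 0; 0 0 0 -1.2 0"
}}

```text
time_s: 2.7
ee_pos: [0.641, 0.152, 0.1147]
orientation: [-0.626, 0.627, 0.327, -0.328]
ft_force: [0.4, -0.0, 0.7]
grip_width: 0.0001
```

Emit:
{"fn": "jog_arm", "kwargs": {
  "plan": "0 0 0 -0.05 0; 0 0 0 -0.1 0; 0 0 0 -0.15 0; 0 0 0 -0.2 0; 0 0 0 -0.2 0"
}}

```text
time_s: 3.12
ee_pos: [0.6413, 0.1519, 0.1106]
orientation: [-0.627, 0.627, 0.327, -0.328]
ft_force: [-3.1, 0.7, 12.7]
grip_width: 0.0002
```

Run:
```python
from h import *
a=optics.get_image("scene")
c1=cv2.resize(a[110:230,270:430],None,fx=4,fy=4,interpolation=cv2.INTER_CUBIC)
cv2.imwrite("pics/e.png",c1[:,:,::-1])
s=status.state(); print(s["ee_pos"],s["ft_force"])
```

```text
[0.64126249 0.15191249 0.11058917] [-3.6599458   0.77399899 13.11647156]
```

View pics/e.png

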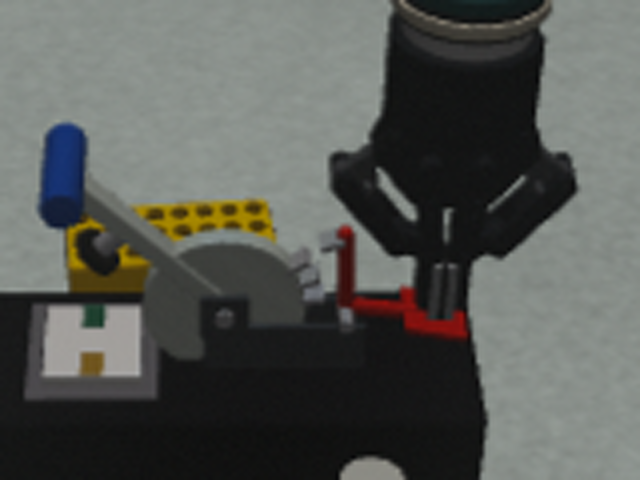

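The force at the tab is 13 N, well above the pivot's 2–3 N. The tip height is 88.6 mm, as expected at the stop. The picture shows the hook at crop (330,238), clear of the teeth, and the tab fully down. I'll lift off and go over the bar.

Emit:
{"fn": "jog_arm", "kwargs": {
  "plan": "0 0 0 1.3 0; 0 0 0 2.6 0; 0 0 0 3.9 0; 0 0 0 4.6 0; 0 -3.8 -5.4 4.6 0; 0 -3.8 -5.4 4.6 0; 0 -3.8 -5.4 4.6 0; 0 -3.8 -5.4 4.6 0; 0 -3.8 -5.4 4.6 0; 0 -3.8 -5.4 4.3 0; 0 -3.8 -5.4 3.8 0; 0 -3.8 -5.4 3.8 0"
}}

```text
time_s: 4.17
ee_pos: [0.5251, -0.0108, 0.2223]
orientation: [0.627, -0.627, -0.325, 0.329]
ft_force: [-1.3, 0.5, -0.1]
grip_width: 0.0
```

Run:
```python
from h import *
a=optics.get_image("scene")
c1=cv2.resize(a[100:230,250:410],None,fx=4,fy=4,interpolation=cv2.INTER_CUBIC)
cv2.imwrite("pics/f.png",c1[:,:,::-1])
s=status.state(); print(s["ee_pos"],s["ft_force"]); print(proj("scene",s["ee_pos"]-[0,0,.022]))
# plan from here: bar-following targets, units, with bar angle
u=np.array([np.cos(.966),np.sin(.966)]); o=np.array([.5758,.0582]); p=s["ee_pos"]
for a in np.arange(.78,-.03,-.08):
    xy=o-u*(.115*np.cos(a)+.001); z=.095+.115*np.sin(a)+.011+.022
    print(round(a,2),((np.r_[xy,z]-p)/.03).round(2))
```

```text
[ 0.52591653 -0.01033436  0.22322917] [-0.05323714  0.26046772 -0.65470891]
[[283.72210806 141.73123637]]
0.78 [ 0.09  0.02 -0.48]
0.7 [-0.02 -0.15 -0.7 ]
0.62 [-0.13 -0.31 -0.95]
0.54 [-0.23 -0.45 -1.2 ]
0.46 [-0.31 -0.57 -1.47]
0.38 [-0.38 -0.67 -1.75]
0.3 [-0.44 -0.76 -2.04]
0.22 [-0.48 -0.82 -2.34]
0.14 [-0.51 -0.87 -2.64]
0.06 [-0.53 -0.89 -2.94]
-0.02 [-0.54 -0.9  -3.25]
```

View pics/f.png

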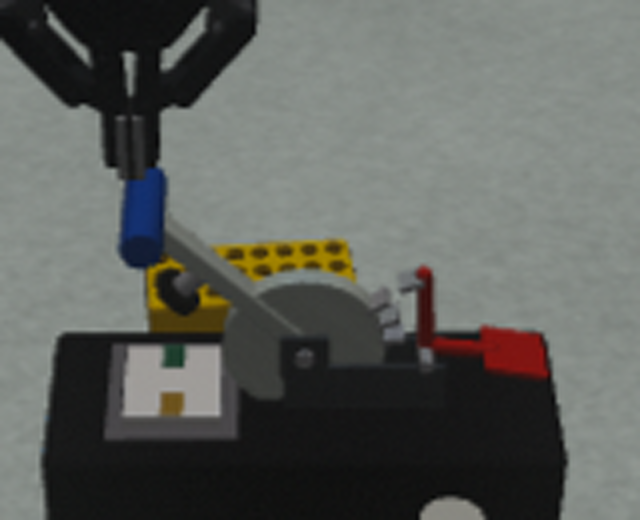

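The tab has stayed down with its hook clear of the teeth, and the fingertips are just above the bar at crop (130,175). Next I push along the circle, in two calls so I can check the force between them.

Emit:
{"fn": "jog_arm", "kwargs": {
  "plan": "0 0.09 0 -0.3 0; 0 0.09 0.02 -0.48 0; 0 0.03 -0.07 -0.6 0; 0 -0.02 -0.15 -0.7 0; 0 -0.08 -0.23 -0.83 0; 0 -0.13 -0.31 -0.95 0; 0 -0.18 -0.38 -1.08 0; 0 -0.23 -0.45 -1.2 0; 0 -0.27 -0.51 -1.34 0; 0 -0.31 -0.57 -1.47 0"
}}

```text
time_s: 5.05
ee_pos: [0.5165, -0.0285, 0.1791]
orientation: [-0.627, 0.627, 0.325, -0.329]
ft_force: [-2.5, -3.3, 4.3]
grip_width: -0.0003
```

Emit:
{"fn": "jog_arm", "kwargs": {
  "plan": "0 -0.04 -0.04 -0.14 0; 0 -0.07 -0.08 -0.28 0; 0 -0.1 -0.12 -0.42 0; 0 -0.13 -0.16 -0.57 0; 0 -0.15 -0.19 -0.72 0; 0 -0.17 -0.22 -0.87 0; 0 -0.19 -0.25 -1.02 0; 0 -0.2 -0.27 -1.17 0; 0 -0.21 -0.28 -1.32 0; 0 -0.22 -0.29 -1.47 0; 0 -0.22 -0.29 -1.6 0; 0 -0.22 -0.29 -1.65 0"
}}

```text
time_s: 6.05
ee_pos: [0.5097, -0.0371, 0.1289]
orientation: [0.627, -0.627, -0.325, 0.33]
ft_force: [-1.6, -1.5, 2.2]
grip_width: -0.0
```

Emit:
{"fn": "jog_arm", "kwargs": {
  "plan": "0 0 0 -0.05 0; 0 0 0 -0.1 0; 0 0 0 -0.15 0; 0 0 0 -0.15 0; 0 0 0 -0.15 0"
}}

```text
time_s: 6.47
ee_pos: [0.51, -0.0371, 0.1269]
orientation: [0.627, -0.627, -0.325, 0.329]
ft_force: [-9.1, -1.1, 26.7]
grip_width: 0.0002
```

The force is 26.7 N against a hinge resistance of about 2 N, with the tip at 105 mm, so the arm is on its hard stop. I'll back off upwards and check.

Emit:
{"fn": "jog_arm", "kwargs": {
  "plan": "0 0 0 0.3 0; 0 0 0 1.3 0; 0 0 0 2.6 0; 0 0 0 3.9 0; 0 0 0 4.2 0; 0 0 0 4.2 0; 0 -1 4 4.5 0; 0 -1 5.5 4.5 0; 0 -1 7 4.5 0; 0 -1 7 4.5 0; 0 -1 7 4.5 0"
}}

```text
time_s: 7.38
ee_pos: [0.479, 0.1706, 0.2604]
orientation: [0.627, -0.626, -0.324, 0.33]
ft_force: [1.2, 0.0, 0.7]
grip_width: -0.0004
```

Run:
```python
from h import *
a=optics.get_image("scene"); b=optics.get_image("top")
c1=cv2.resize(a[130:300,250:430],None,fx=4,fy=3.5,interpolation=cv2.INTER_CUBIC)
cv2.imwrite("pics/g.png",c1[:,:,::-1])
s=status.state(); print(s["ee_pos"],s["ft_force"])
o=np.array([.5758,.0582]);u=np.array([np.cos(.966),np.sin(.966)])
for c in(0,.1): print("bar expected",c,proj("scene",np.r_[o-u*.115*np.cos(c),.095+.115*np.sin(c)]),proj("top",np.r_[o-u*.115*np.cos(c),.095+.115*np.sin(c)]))
print(blobs(a),blobs(b))
```

```text
[0.47799388 0.17658989 0.26027106] [-0.17354753 -0.26592335 -1.06845085]
bar expected 0 [[271.44484175 184.24511499]] [[338.69298457 229.45771047]]
bar expected 0.1 [[271.40799582 179.96604655]] [[338.95900223 228.80256585]]
{'red': [([357, 182, 30, 13, 207], [375.2, 187.5])], 'blue': [([266, 173, 11, 20, 165], [271.1, 182.5]), ([272, 274, 16, 11, 170], [279.4, 278.9])]} {'red': [([234, 151, 31, 25, 384], [247.5, 164.2])], 'blue': [([371, 144, 16, 16, 160], [378.4, 151.9]), ([326, 213, 27, 33, 351], [339.3, 229.1])]}
```

View pics/g.png

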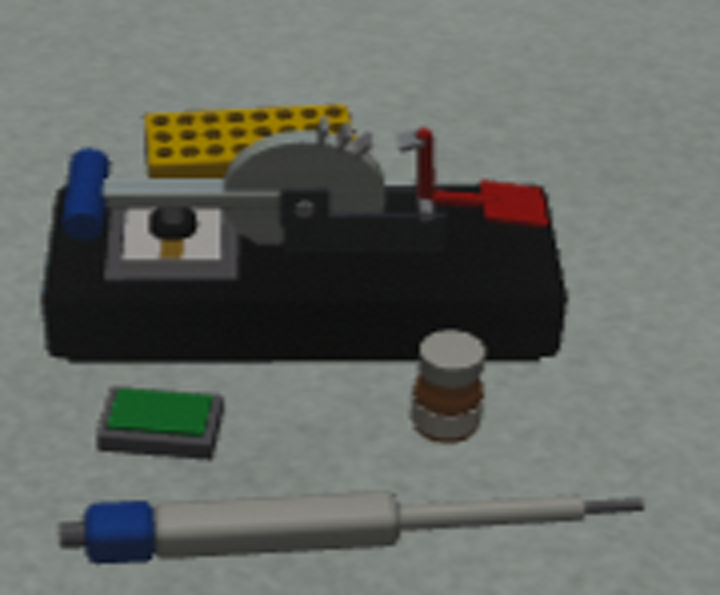

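The picture shows the arm level with its foot on the chip and the bar at (271,184), where the model puts it at angle 0. The hook is clear, the tab is down and the loose items have not moved. Handing in.

```bash
python3 -c "
from rig import order; print(order.finish_job())"
```

```text
the job is handed in; nothing more can be done
None
```

The clamp is closed and the job is handed in; it took about 7.5 s of the 48 s allowed.

- **Pawl:** I pressed the red tab down with the shut fingertips until it met its stop. The force was 13 N, against 2–3 N to move it, with the fingertips at about 88.6 mm. The hook was clear of the teeth before I touched the arm, and still clear in the last picture.
- **Clamp arm:** I pushed the blue bar down along its circle at about 2–6 N. At the end it pressed 26.7 N against the hard stop, with the fingertips at about 105 mm.
- **Last checks:** With the gripper withdrawn, the arm is level and its foot is on the chip. The bar is within about 2 pixels of the position expected at angle 0. The rack, pipette, chip case and jar look undisturbed; I measured only the pipette, which moved by no more than 0.1 pixel.

One small disagreement: the reader's corners in the first pose fit were off by up to about 3 pixels, probably because they are rounded. The tab and bar points agreed within about 1 pixel. No check failed.

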